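# Load a test tube and index the carousel three clicks to the spout

## Task

Take the open test tube (blue band, no stopper) from the rack and lower it upright, without dropping it, into the yellow pocket of the tube carousel, and let go of it. Then take the black knob in the middle and turn it clockwise (seen from above) three clicks, without running past the third, so that the tube stops under the wash bottle's spout. Finish while still gripping the knob, holding the carousel steady at that third stop for the filling; leave the stoppered tubes in the rack, the dropper bottle and the jar where they are.

Things in the scene. Friction and masses are not known exactly. Their poses are not given: they have to be found in the camera images.
- tube_centre (a point): Centre (half-way up) of the open test tube to be loaded: clear glass, 16 mm diameter, 100 mm long, round foot, 24 to 42 g, a blue band near its open mouth; z axis towards the mouth. It starts upright in one of three holes of the rack, foot 8 mm and mouth 108 mm above the table; the upper 51 mm stand free above the rack.
- tube_mouth (a point): Centre of the open test tube's mouth, 50 mm above its centre along the tube.
- rack: White test-tube rack, 230 mm long (its x axis), 64 mm wide (y), top 57 mm above the table, fixed. Origin: centre of its underside. Five holes in a row along x at -84, -42, 0, 42, 84 mm; the three tubes stand in those at -84, 0 and 84 mm, in any order. Take a tube with the fingers closing across the row (along y).
- tube_a_centre (a point): A tube with a red stopper, 16 mm diameter, 108 mm tall, upright in the rack; the point is on its axis, 50 mm above its foot. To be left alone.
- tube_b_centre (a point): The other tube with a red stopper in the rack; the same. To be left alone.
- pocket (a point): Centre of the yellow pocket's floor, where the tube's foot stands: 32 mm above the table, 80 mm from the carousel's axis, turning with the carousel. The pocket is a round sleeve, 19 mm bore, its mouth flared to 24 mm, top 82 mm above the table; a seated tube stands 50 mm out of it. Two pockets on either side are empty, so the fingers may close along the carousel's tangent.
- carousel (a joint): Angle of the carousel, rad, growing clockwise seen from above; 0 at the start, a stop. A sprung ball gives a stop (click) every 0.393 rad (22.5 degrees); the third clockwise is at 1.178. It takes about 0.13 N m to turn out of a stop, falling to 0 half-way to the next, then the spring pulls it in. Turns both ways, no end stop.
- knob_grip (a point): Middle of the grip bar of the black index knob, on the carousel's axis, 144 mm above the table, turning with the carousel; z up. The bar is 48 mm long (x axis), 14 mm thick (y), from 20 mm below this point to 14 mm above it, and stands on a round skirt of 24 mm radius, 10 mm high. The white pointer line on it lies towards -x, towards the yellow pocket.
- spout (a point): Tip of the wash bottle's bent spout, 144 mm above the table, 80 mm from the carousel's axis, three stops clockwise of the loading place; fixed. It runs outwards from there, up to 160 mm above the table, to the wash bottle with a red cap, clipped to the carousel's base 146 mm from the axis.
- stand: Fixed white base of the carousel, 208 mm diameter, 16 mm high, with the wash bottle clipped on. Origin: on the carousel's axis, on the table. The loading mark (yellow dot) is towards its -x.
- dropper: Amber dropper bottle with yellow teat, 35 mm diameter, 102 mm tall; origin: centre of its underside. To be left alone.
- jar: White jar with black lid, 69 mm diameter, 85 mm tall; origin: centre of its underside. To be left alone.
There are look-alikes about, which are no part of the job. Leave any purple look-alike of the part that bears tube_centre alone.

How it is judged:
By the outcome, as a careful person would: the job done as asked, in the order asked, and still so for the second after the job is handed in, while the arm keeps its last pose, push and grip.
It also fails if it takes over 67 s, if anything falls off the work surface, if the arm or the gripper's body presses on something with over 40 N, if the wrist force passes 120 N, or if a joint passes its speed limit or range.

## Robot

A 6-joint arm with a two-finger parallel gripper is mounted at the origin on the work surface. World frame = base frame: x ahead of the robot, y to its left, z up, the work surface at z = 0. Lengths are in m, angles in rad, forces in N, time in s.
With the tool pointing down it reaches from about 0.275 to 0.825 m from the base axis. Payload 4.9 kg.
Tool frame: the origin (TCP) lies midway between the tips of the shut fingers; the grasp point (between the pads) lies 19 mm behind it (bot.grip_depth is the distance from the TCP to the grasp point, in m); z points along the fingers, y is the line along which they close (so a half turn about z gives the same grasp; the last joint's range is limited). The gripper opens to 85 mm and grips with 20 to 120 N. Pads are 22 mm wide; open, the fingers measure 114 mm over their backs; the gripper's body (76 mm by 85 mm) begins 54 mm behind the grasp point. The pads swing forward as they close: fully open they stand 13 mm farther back than shut.
Start: joints at [-1.241, 0.326, -0.193, 1.052, 0, 1.437], TCP at [0.246, -0.492, 0.231] pointing down, gripper open.
Joint ranges: [-2.65, 2.65], [-0.97, 1.79], [-1.3, 1.35], [-1.93, 2.1], [-1.47, 1.37], [-3.14, 3.14]. Speed limits (rad/s): [2.57, 2.57, 3.14, 3.14, 3.14, 3.14].

## Interface

Orientations are given as a unit quaternion [w, x, y, z].
In Python, from cell import bot gives the robot as it stands. Calls block until the motion is done:
- bot.move_pose(position, orientation): joint-space move of the TCP to a pose.
- bot.move_linear(position, speed=0.15, rotation=None, until_force=None): straight line of the TCP; rotation=None keeps the orientation; speed is the mean speed in m/s. With until_force (N) it stops when the force on the tool has changed by that much, and returns True; else False.
- bot.goto_joints(angles): joint-space move.
- bot.set_gripper(opening, grasp_force=None): opening from 0.0 (shut) to 1.0 (fully open); grasp_force is the grip in N (None keeps the last); returns when the fingers have stopped.
- bot.wait(seconds).
- bot.solve_ik(position, orientation): joint angles nearest the present ones, or None.
- bot.camera(name): name is "scene" or "top" or "wrist"; returns the picture (480x640x3 uint8, red, green, blue); there is no depth.
- bot.calibration(name): a dict with "mtx" (3x3 intrinsics, pixels), "extrinsics" (4x4, takes a point from world to camera coordinates); the wrist camera has in their place "hand_eye" (4x4, takes a point from camera to tool coordinates, whose origin is the TCP and whose axes are the flange's). Camera axes: x right, y down, z forward; pixel columns grow to the right and rows downward; lengths in m; the calibration is good to about 2 mm. A picture is of the moment at which its call begins: read the wrist's pose just before it. calibration takes no time and is no camera call.
A pose or a line that the arm cannot do raises bot.PlanningError and nothing moves.
- bot.close_job(): hands the job in; it is judged then, once.
Trained networks look in the newest picture that a camera, given by its name, has taken for a name from the list of things; names that differ only in an ending like _2 or _b are one class to them, and where a whole thing is asked for, a point or a joint stands for the part that bears it (a point fixed in the world has none). Each returns a list of dicts, best first, with "confidence" (0 to 1); they miss things now and then, are a little off and sometimes report something else, mostly with a low value. They report only what shows in the picture. A call takes as long as a camera call. They do not tell look-alikes from the thing itself.
- bot.search_frame(camera, thing): "bbox" ([left, top, width, height] in pixels, round what is visible of it).
Readings, each from a call of its own:
- bot.read_clock(): time.
- bot.read_joint_positions(): joint angles.
- bot.read_joint_vel(): joint speeds.
- bot.read_joint_efforts(): joint torques, N m.
- bot.read_position(): TCP position.
- bot.read_tool_rot(): TCP orientation.
- bot.read_ft_force(): force on the tool from outside, world axes, zero at the start.
- bot.read_moment(): the same for the moment, N m.
- bot.read_gripper_width(): opening from 0.0 (shut) to 1.0 (fully open).
- bot.read_finger_force(): force on a finger pad.
Only numpy, scipy, OpenCV 4.12 (cv2) and the standard library are available. Lean on these libraries where they do the work, as an engineer would, in place of code of your own. Each camera call takes 0.05 s, during which the arm holds its last target. There are 200 camera calls.

## Working session

There is one attempt and no reset: what is moved stays moved. The work goes in short steps, each a Python script; the robot and the scene stay as the last script left them, time stands still between calls to the robot, and variables do not carry over. Pictures are saved under pics/ and viewed, at most 10 in all, crops included, and the job is handed in when it is done.

```bash
mkdir -p pics; ls; python3 - <<'E'
from cell import bot
import cv2, numpy as np
print(bot.read_clock())
for n in ["scene","top"]:
    im=bot.camera(n); cv2.imwrite(f"pics/{n}1.png",im[:,:,::-1])
    c=bot.calibration(n); print(n,c["mtx"],c["extrinsics"])
    for t in ["tube_centre","tube_a_centre","rack","knob_grip","carousel","stand","pocket","dropper","jar"]:
        try: print(t,[(list(np.round(d["bbox"])),round(d["confidence"],2)) for d in bot.search_frame(n,t)])
        except Exception as e: print(t,e)
print(bot.calibration("wrist"),bot.read_tool_rot(),bot.read_clock())
E
```

```text
pics
0.0
scene [[577.24746686   0.         318.89406559]
 [  0.         577.24746686 252.94674934]
 [  0.           0.           1.        ]] [[ 0.87407538  0.48577126 -0.00430227 -0.52119213]
 [ 0.26605346 -0.48609726 -0.83242118 -0.03347598]
 [-0.40645761  0.72645422 -0.55412677  1.51086611]
 [ 0.          0.          0.          1.        ]]
tube_centre [([np.float64(207.0), np.float64(317.0), np.float64(13.0), np.float64(45.0)], 0.64), ([np.float64(185.0), np.float64(360.0), np.float64(14.0), np.float64(45.0)], 0.62), ([np.float64(167.0), np.float64(346.0), np.float64(15.0), np.float64(44.0)], 0.56), ([np.float64(216.0), np.float64(284.0), np.float64(11.0), np.float64(41.0)], 0.53)]
tube_a_centre [([np.float64(244.0), np.float64(323.0), np.float64(18.0), np.float64(50.0)], 0.82)]
rack [([np.float64(151.0), np.float64(320.0), np.float64(122.0), np.float64(69.0)], 0.88)]
knob_grip [([np.float64(301.0), np.float64(223.0), np.float64(87.0), np.float64(78.0)], 0.7), ([np.float64(297.0), np.float64(197.0), np.float64(99.0), np.float64(115.0)], 0.21)]
carousel [([np.float64(299.0), np.f
[... 2156 characters left out ...]
p.float64(17.0)], 0.58)]
jar [([np.float64(163.0), np.float64(208.0), np.float64(40.0), np.float64(25.0)], 0.96)]
{'mtx': array([[347.84538549,   0.        , 320.10039946],
       [  0.        , 347.84538549, 234.95434271],
       [  0.        ,   0.        ,   1.        ]]), 'hand_eye': array([[-2.06591323e-04, -9.51072518e-01, -3.08967672e-01,
         8.08605799e-02],
       [ 9.99999932e-01, -1.01866348e-04, -3.55082537e-04,
         2.15039864e-04],
       [ 3.06235835e-04, -3.08967724e-01,  9.51072474e-01,
        -1.42254395e-01],
       [ 0.00000000e+00,  0.00000000e+00,  0.00000000e+00,
         1.00000000e+00]])} [-6.49736552e-06  9.73232548e-01  2.29822556e-01 -7.64179369e-07] 1.0
```

```bash
python3 - <<'E'
import cv2, numpy as np
t=cv2.imread("pics/top1.png")[150:350,150:500]
cv2.imwrite("pics/t2.png",cv2.resize(t,(788,450),interpolation=cv2.INTER_CUBIC))
s=cv2.imread("pics/scene1.png")[170:420,140:440]
cv2.imwrite("pics/s2.png",cv2.resize(s,(720,600),interpolation=cv2.INTER_CUBIC))
E
```

```text
(no output)
```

View pics/t2.png

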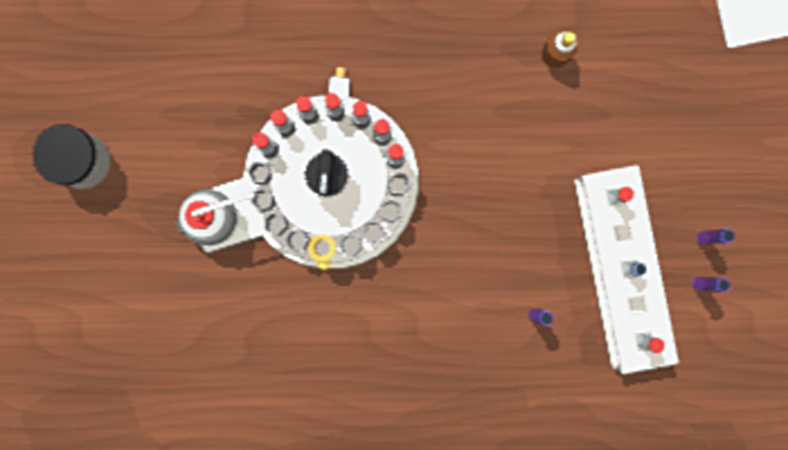

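View pics/s2.png

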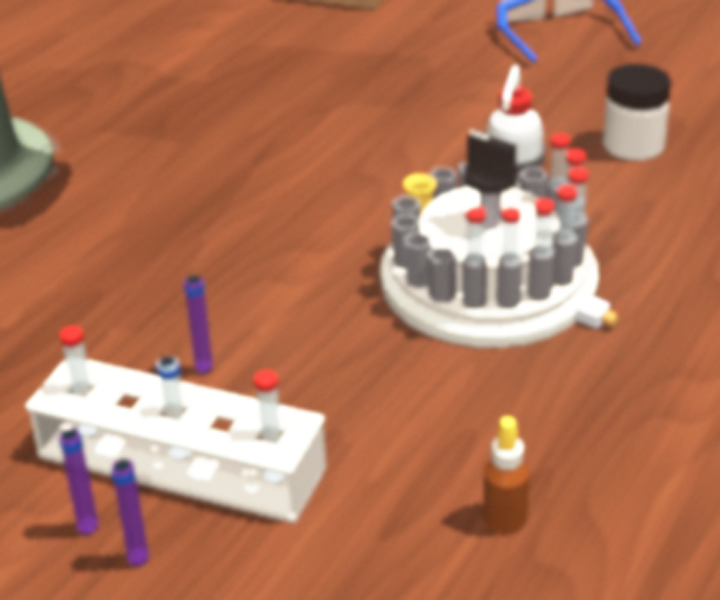

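The top view shows the blue-banded open tube in the middle hole of the rack at crop (640,268), with red stoppers at (626,194) and (657,345). The purple look-alikes stand beside the rack. The yellow pocket is at (322,248), the knob at (325,173), and the wash bottle at (200,215), which is clockwise of the pocket.

```bash
cat > h.py <<'E'
from cell import bot
import cv2, numpy as np
from scipy.spatial.transform import Rotation as R
def quat(a):  # tool down, tool y axis at world angle a
    y=np.array([np.cos(a),np.sin(a),0]); z=np.array([0,0,-1.]); x=np.cross(y,z)
    return R.from_matrix(np.c_[x,y,z]).as_quat(scalar_first=True)
def shot(n,fn=None):
    if n=="wrist":
        p=bot.read_position(); q=bot.read_tool_rot()
        T=np.eye(4); T[:3,:3]=R.from_quat(q,scalar_first=True).as_matrix(); T[:3,3]=p
        im=bot.camera(n); c=bot.calibration(n); W=T@c["hand_eye"]
    else:
        im=bot.camera(n); c=bot.calibration(n); W=np.linalg.inv(c["extrinsics"])
    if fn: cv2.imwrite(fn,im[:,:,::-1])
    return im,c["mtx"],W
def to_world(uv,z,K,W):
    d=W[:3,:3]@np.linalg.solve(K,[uv[0],uv[1],1.]); o=W[:3,3]
    return o+d*(z-o[2])/d[2]
def to_px(P,K,W):
    c=np.linalg.inv(W)@np.r_[P,1]; v=K@c[:3]; return v[:2]/v[2]
def blobs(im,lo,hi,amin=5):
    hsv=cv2.cvtColor(im,cv2.COLOR_RGB2HSV); m=cv2.inRange(hsv,np.array(lo),np.array(hi))
    n,l,s,c=cv2.connectedComponentsWithStats(m)
    return [(c[i].round(1).tolist(),s[i].tolist()) for i in range(1,n) if s[i][4]>=amin]
COL=dict(blue=((95,60,20),(122,255,255)),yellow=((22,120,120),(33,255,255)),red=((0,180,140),(6,255,255)),black=((0,0,0),(180,255,45)))
E
python3 - <<'E'
from h import *
im,K,W=shot("top")
for k,z in [("blue",.104),("yellow",.082),("red",.116),("black",.15)]:
    for c,s in blobs(im,*COL[k]): 
        if 200<c[0]<470 and 150<c[1]<330: print(k,c,s,to_world(c,z,K,W).round(4)[:2])
for n,u,z in [("mouth",(640,268),.108),("pocket",(322,248),.082),("knob",(325,173),.15),("sA",(626,194),.116),("sB",(657,345),.116)]:
    print(n,to_world((150+u[0]/2.25,150+u[1]/2.25),z,K,W).round(4)[:2])
print(bot.read_clock())
E
```

```text
blue [469.2, 255.0] [469, 253, 2, 5, 5] [ 0.5304 -0.3291]
blue [432.8, 269.0] [430, 266, 6, 7, 25] [ 0.4964 -0.2384]
blue [467.2, 276.0] [467, 274, 2, 5, 5] [ 0.4785 -0.323 ]
blue [392.5, 291.1] [391, 289, 4, 5, 15] [ 0.4426 -0.1378]
yellow [402.1, 166.5] [400, 164, 6, 6, 19] [ 0.7578 -0.1706]
yellow [292.4, 261.4] [287, 255, 12, 15, 74] [0.5181 0.1106]
red [428.7, 235.0] [427, 234, 4, 4, 7] [ 0.5801 -0.2271]
red [240.0, 246.0] [239, 245, 3, 3, 5] [0.5567 0.2377]
red [241.4, 248.3] [239, 245, 5, 6, 10] [0.551  0.2343]
red [441.0, 303.0] [439, 301, 5, 5, 12] [ 0.4134 -0.2539]
black [297.7, 227.9] [295, 219, 6, 18, 62] [0.5976 0.0937]
mouth [ 0.4961 -0.2415]
pocket [0.5211 0.1088]
knob [0.6001 0.1015]
sA [ 0.5771 -0.2259]
sB [ 0.4126 -0.2563]
1.05
```

```bash
python3 - <<'E'
from h import *
q=quat(0.183+np.pi/2)
bot.set_gripper(0.6,40)
bot.move_pose([.495,-.241,.20],q)
print(bot.read_joint_positions(),bot.read_position(),bot.read_clock())
im,K,W=shot("wrist","pics/w1.png")
print(to_px([.495,-.241,.108],K,W))
for k,z in [("blue",.104),("red",.112)]:
    for c,s in blobs(im,*COL[k],30): print(k,c,s,to_world(c,z,K,W).round(4)[:2])
print(bot.read_clock())
E
```

```text
[-5.87795094e-01  3.49847793e-01 -2.41465124e-01  9.79342236e-01
 -1.67743177e-04 -7.69793235e-01] [ 0.49488044 -0.24138922  0.20005282] 3.3917
[320.22019362 237.24643621]
blue [206.7, 185.3] [194, 178, 19, 22, 112] [ 0.4734 -0.3244]
blue [466.3, 186.8] [460, 179, 20, 22, 129] [ 0.4421 -0.1483]
blue [196.0, 191.1] [188, 183, 17, 17, 224] [ 0.4787 -0.3314]
blue [478.2, 192.1] [470, 184, 17, 17, 212] [ 0.4441 -0.1391]
blue [321.0, 230.9] [310, 227, 23, 14, 94] [ 0.4915 -0.2411]
blue [191.2, 251.6] [178, 245, 21, 20, 128] [ 0.5243 -0.3316]
blue [182.2, 260.4] [175, 253, 16, 15, 176] [ 0.5324 -0.3377]
red [321.4, 116.7] [309, 104, 26, 26, 501] [ 0.4152 -0.2549]
red [320.8, 347.4] [310, 338, 22, 19, 317] [ 0.5824 -0.2245]
red [625.8, 454.0] [622, 451, 8, 8, 36] [0.6421 0.0582]
3.4417
```

View pics/w1.png

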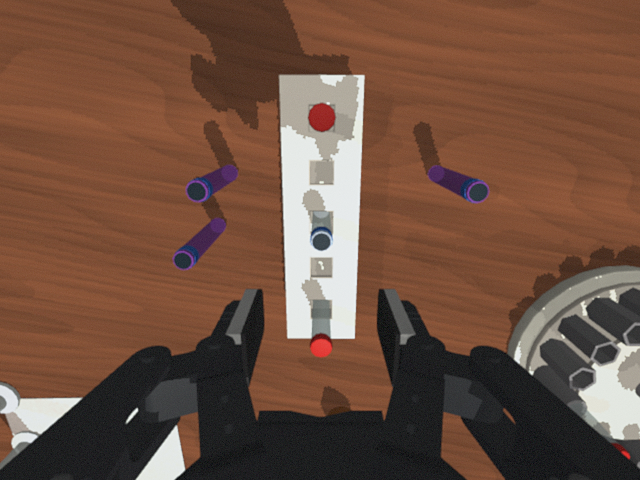

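The wrist view shows the tube mouth at (321,238.5), in line with the prediction. The stoppers are at (321,117) and (321,347), so the open tube is in the middle hole. Next I measure the pocket and knob from the same relative pose.

```bash
python3 - <<'E'
from h import *
im=cv2.imread("pics/w1.png")
a=np.arctan2(.6001-.5211,0)*0+np.arctan2(.1015-.1088,.6001-.5211)
print("radial",a)
K=bot.calibration("wrist")["mtx"]
T=np.eye(4);T[:3,:3]=R.from_quat(bot.read_tool_rot(),scalar_first=True).as_matrix();T[:3,3]=bot.read_position()
W=T@bot.calibration("wrist")["hand_eye"]
print("mouth",to_world((321,238.5),.108,K,W))
bot.move_pose([.521,.109,.21],quat(a+np.pi/2))
im,K,W=shot("wrist","pics/w2.png")
print(to_px([.521,.109,.082],K,W),to_px([.6001,.1015,.158],K,W))
for k,z in [("yellow",.082)]:
    for c,s in blobs(im,*COL[k],30): print(k,c,s,to_world(c,z,K,W).round(4)[:2], to_world((s[0]+s[2]/2,s[1]+s[3]/2),z,K,W).round(4)[:2])
print(bot.read_clock())
E
```

```text
radial -0.09214339632583932
mouth [ 0.49577728 -0.24038633  0.108     ]
[320.27905929 222.68832442] [320.18199316 367.91813726]
yellow [322.8, 189.4] [313, 184, 20, 11, 157] [0.4942 0.1135] [0.4943 0.1136]
yellow [323.4, 223.2] [305, 200, 38, 44, 1123] [0.5217 0.1115] [0.5207 0.112 ]
4.8083
```

View pics/w2.png

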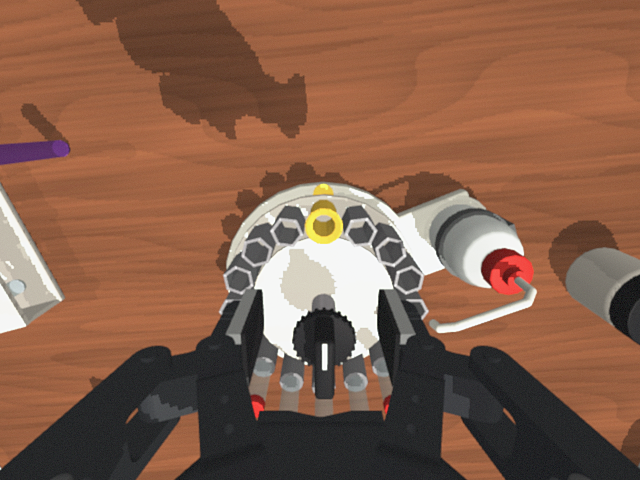

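```bash
python3 - <<'E'
from h import *
im=cv2.imread("pics/w2.png")
c=cv2.resize(im[170:410,250:400],None,fx=2.5,fy=2.5,interpolation=cv2.INTER_CUBIC)
K=bot.calibration("wrist")["mtx"]
T=np.eye(4);T[:3,:3]=R.from_quat(bot.read_tool_rot(),scalar_first=True).as_matrix();T[:3,3]=bot.read_position()
W=T@bot.calibration("wrist")["hand_eye"]
# overlay a 12 mm-radius circle at rim for the guess
for P,r,z,col in [((.5236,.1118),.012,.082,(255,0,0)),((.6005,.1037),.024,.124,(0,255,0))]:
    pts=np.array([to_px([P[0]+r*np.cos(t),P[1]+r*np.sin(t),z],K,W) for t in np.linspace(0,2*np.pi,60)])
    pts=((pts-[250,170]+.5)*2.5).astype(int); cv2.polylines(c,[pts],True,col,1)
cv2.imwrite("pics/c3.png",c)
for uv,z in [((324,226),.082),((324,369),.158)]: print(to_world(uv,z,K,W))
E
```

```text
[0.52406304 0.1115572  0.082     ]
[0.60119318 0.10374409 0.158     ]
```

View pics/c3.png

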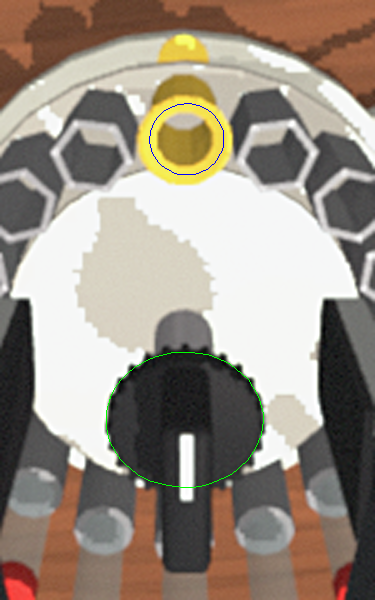

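The crop shows the yellow rim centred at about (324.2,226.6) and the skirt circle matching the knob estimate. The knob-to-pocket distance comes out at 77 mm instead of 80 mm, so I take a half-turned view to cancel the camera bias.

```bash
python3 - <<'E'
from h import *
bot.move_pose([.523,.1105,.21],quat(-.095-np.pi/2))
print(bot.read_joint_positions(),bot.read_clock())
im,K,W=shot("wrist","pics/w4.png")
for P,r,z,col in [((.523,.1105),.012,.082,(0,0,255)),((.6010,.104),.024,.124,(0,255,0))]:
    pts=np.array([to_px([P[0]+r*np.cos(t),P[1]+r*np.sin(t),z],K,W) for t in np.linspace(0,2*np.pi,60)])
    u0=to_px([*P,z],K,W); print(u0, to_px([P[0]+.001,P[1],z],K,W)-u0, to_px([P[0],P[1]+.001,z],K,W)-u0)
    if z<.1: pp=pts
    else: pk=pts
for k in ["yellow"]: print(blobs(im,*COL[k],30))
c=cv2.resize(im[40:300,220:420,::-1],None,fx=2.3,fy=2.3,interpolation=cv2.INTER_CUBIC)
for p,col in ((pp,(255,0,0)),(pk,(0,255,0))): cv2.polylines(c,[((p-[220,40]+.5)*2.3).astype(int)],True,col,1)
cv2.imwrite("pics/c5.png",c)
E
```

```text
[ 6.99542997e-02  3.13148190e-01 -2.67882468e-01  9.89794741e-01
 -2.10005066e-05 -2.97633463e+00] 7.45
[320.94480825 226.61004283] [-0.11684837 -1.1782147 ] [-1.22793598  0.11260771]
[319.62253241 126.03812537] [-0.1531726  -1.66790054] [-1.58925967  0.15953352]
[([320.2, 223.5], [301, 204, 38, 38, 934])]
```

View pics/c5.png

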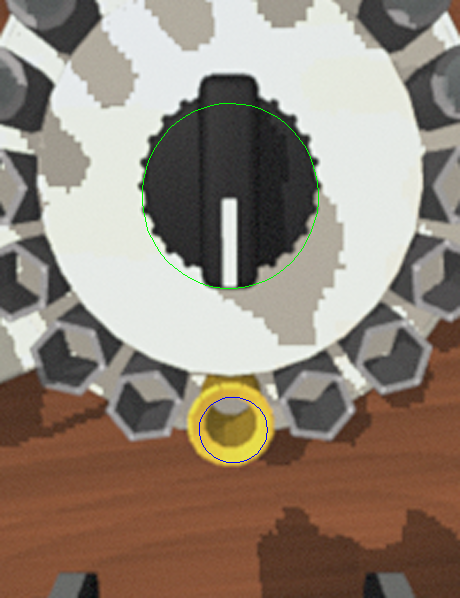

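```bash
python3 - <<'E'
from h import *
K=bot.calibration("wrist")["mtx"];H=bot.calibration("wrist")["hand_eye"]
T=np.eye(4);T[:3,:3]=R.from_quat(bot.read_tool_rot(),scalar_first=True).as_matrix();T[:3,3]=bot.read_position()
W2=T@H
T[:3,:3]=R.from_quat(quat(-.09214+np.pi/2),scalar_first=True).as_matrix();T[:3,3]=[.521,.109,.21]
W1=T@H
for n,W,o,s,bar,poc in [("v1",W1,(250,170),2.5,[(186,433),(186,572)],(185.5,141.5)),("v2",W2,(220,40),2.3,[(229,289),(229,73)],(230.5,425.5))]:
    f=lambda u,z: to_world(np.array(o)+(np.array(u)+.5)/s-.5,z,K,W)[:2]
    b=[f(u,.158) for u in bar]; p=f(poc,.082)
    print(n,"bar",np.round(b,4),np.linalg.norm(b[0]-b[1]),"mid",np.mean(b,0).round(4),"pocket",p.round(4),np.linalg.norm(np.mean(b,0)-p))
E
```

```text
v1 bar [[0.5775 0.1057]
 [0.6224 0.1017]] 0.04507231900384521 mid [0.5999 0.1037] pocket [0.521  0.1113] 0.0793363356853142
v2 bar [[0.5808 0.1061]
 [0.6278 0.1016]] 0.04722781751100685 mid [0.6043 0.1039] pocket [0.5247 0.1112] 0.07995305403085272
```

```bash
python3 - <<'E'
from h import *
print(bot.read_position(),bot.read_tool_rot(),quat(-.095-np.pi/2))
q=quat(0.181+np.pi/2)
bot.move_pose([.4958,-.2404,.16],q)
for i in range(3): print(bot.read_position(),bot.read_tool_rot(),q,bot.read_clock()); bot.wait(.15)
E
```

```text
[0.52300114 0.11046103 0.20999   ] [ 2.08833505e-06  9.98867677e-01 -4.75748139e-02 -1.09495630e-05] [ 0.          0.99887209 -0.04748214  0.        ]
[ 0.49597853 -0.24003937  0.16008467] [ 8.42389345e-05 -9.08645562e-02  9.95863256e-01  3.63225547e-05] [ 0.         -0.09037651  0.99590767  0.        ] 9.4083
[ 0.49605698 -0.23995803  0.16010754] [ 9.50202013e-05 -9.09069684e-02  9.95859384e-01 -2.06171774e-05] [ 0.         -0.09037651  0.99590767  0.        ] 9.5583
[ 0.49596779 -0.24011752  0.16006075] [ 5.85713058e-05 -9.07046061e-02  9.95877839e-01 -2.73961492e-05] [ 0.         -0.09037651  0.99590767  0.        ] 9.7083
```

```bash
python3 - <<'E'
from h import *
f0=np.array(bot.read_ft_force())
print(bot.move_linear([.4958,-.2406,.067],.1,until_force=8),bot.read_position(),np.array(bot.read_ft_force())-f0)
bot.set_gripper(0.0,40)
print(bot.read_gripper_width()*85,bot.read_finger_force(),np.array(bot.read_ft_force())-f0)
bot.move_linear([.4958,-.2406,.205],.15)
print(bot.read_gripper_width()*85,bot.read_finger_force(),bot.read_clock())
bot.move_linear([.5245,.1113,.205],.25,rotation=quat(-.094+np.pi/2))
bot.wait(.4)
shot("wrist","pics/w6.png")
print(bot.read_joint_positions(),bot.read_position(),bot.read_gripper_width()*85,bot.read_clock())
E
```

```text
False [ 0.4963025  -0.2409247   0.06758403] [-0.04589635 -0.02446535 -0.22290133]
15.386524080841935 38.88400375843048 [-1.35711468  0.25594304  3.61206024]
15.106984900263722 39.119027853012085 12.4167
[ 7.09661149e-02  3.19946097e-01 -2.71580845e-01  9.79254286e-01
 -2.66842536e-05  1.65381081e-01] [0.52452106 0.11106344 0.20502507] 14.759008137750252 14.425
```

View pics/w6.png

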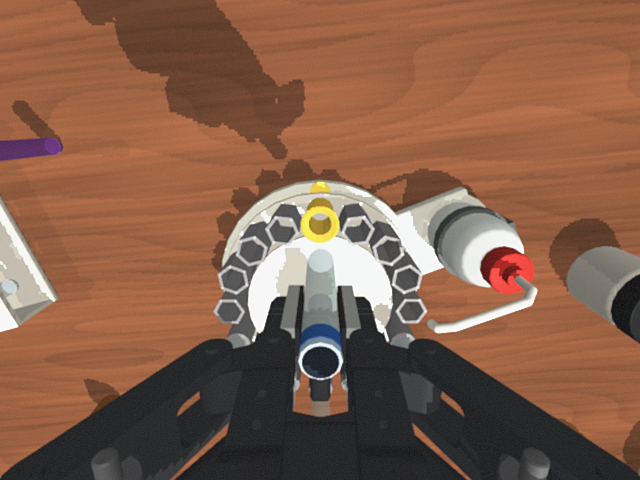

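```bash
python3 - <<'E'
from h import *
K=bot.calibration("wrist")["mtx"];H=bot.calibration("wrist")["hand_eye"]
for d in (-.002,0,.002): print(d,"foot c",to_px([d,0,.0516],K,H),"mouth",to_px([d,0,-.0404],K,H))
p=np.array(bot.read_position());print(p,bot.read_gripper_width()*85)
im=cv2.imread("pics/w6.png")
c=np.vstack([cv2.resize(im[195:395,260:380],None,fx=3,fy=3,interpolation=cv2.INTER_CUBIC)])
cv2.imwrite("pics/c7.png",c)
T=np.eye(4);T[:3,:3]=R.from_quat(bot.read_tool_rot(),scalar_first=True).as_matrix();T[:3,3]=p
print("pocket",to_world((320,223.5),.082,K,T@H))
E
```

```text
-0.002 foot c [318.93148148 261.57895556] mouth [318.19505032 362.15829396]
0 foot c [318.92732291 258.48389146] mouth [318.18411714 357.33868844]
0.002 foot c [318.92313959 255.37040287] mouth [318.17307156 352.4695314 ]
[0.52452106 0.11106344 0.20502507] 14.759008137750252
pocket [0.5234355  0.11181815 0.082     ]
```

View pics/c7.png

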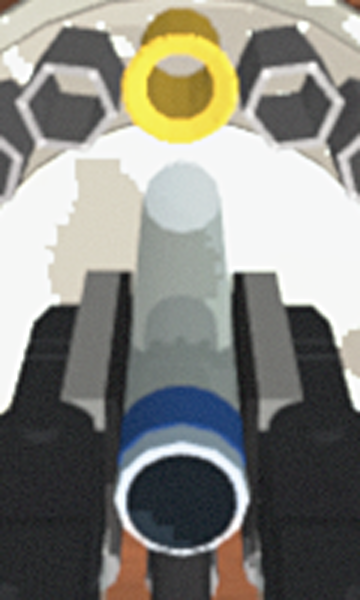

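The view shows the tube upright in the grip, foot at (320,260) and mouth at (320,361), offset about 1.3 mm away from the base. The pocket ring is at (320,224). I shift the target to compensate and lower the tube.

```bash
python3 - <<'E'
from h import *
x,y=.5229,.1113
f0=np.array(bot.read_ft_force())
bot.move_linear([x,y,.150],.12)
bot.wait(.3)
hit=bot.move_linear([x,y,.088],.04,until_force=6)
print(hit,bot.read_position(),np.array(bot.read_ft_force())-f0,bot.read_moment(),bot.read_gripper_width()*85,bot.read_clock())
E
```

```text
True [0.52287228 0.1113337  0.09152689] [-1.04204611  1.03365438  5.25576159] [0.0335378  0.18658473 0.02777817] 14.950047742553004 16.6667
```

```bash
python3 - <<'E'
from h import *
bot.set_gripper(0.45)
bot.move_linear([.5229,.1113,.215],.12)
bot.move_linear([.604,.1038,.215],.15)
bot.wait(.3)
shot("scene","pics/s8.png"); im,K,W=shot("wrist","pics/w8.png")
print(bot.read_position(),to_px([.604,.1038,.158],K,W),bot.read_joint_positions(),bot.read_clock())
s=cv2.imread("pics/s8.png")[170:330,260:420]; w=cv2.imread("pics/w8.png")[40:360,160:480]
cv2.imwrite("pics/c8.png",np.hstack([cv2.resize(s,(400,400),interpolation=cv2.INTER_CUBIC),cv2.resize(w,(400,400),interpolation=cv2.INTER_CUBIC)]))
E
```

```text
[0.60377174 0.10390482 0.21528185] [318.81653942 255.73245779] [ 5.00081245e-02  4.54307084e-01 -4.08436206e-02  1.07765268e+00
 -1.97184199e-05  1.43822591e-01] 19.2917
```

View pics/c8.png

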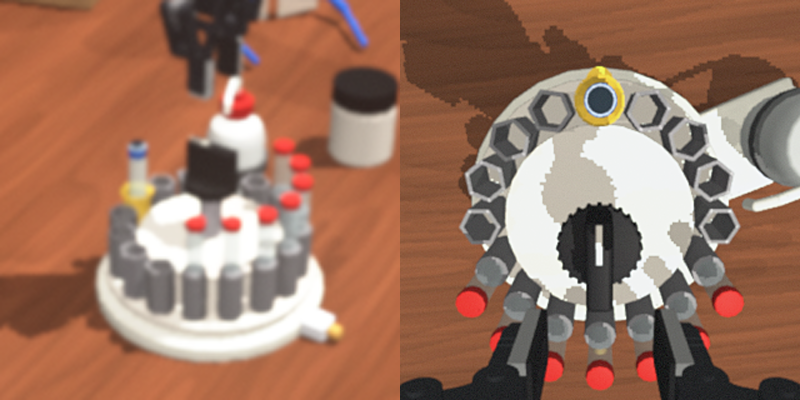

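The tube stands upright in the yellow pocket at (137,170) in the left crop, and at (600,100) in the wrist view. The knob bar lies under the gripper at (600,267). Next I grip the knob.

```bash
python3 - <<'E'
from h import *
f0=np.array(bot.read_ft_force());m0=np.array(bot.read_moment())
print(bot.move_linear([.604,.1038,.131],.08,until_force=8),bot.read_position(),np.array(bot.read_ft_force())-f0)
bot.set_gripper(0.0,70); bot.wait(.3)
print(bot.read_gripper_width()*85,bot.read_finger_force(),np.array(bot.read_ft_force())-f0,np.array(bot.read_moment())-m0,m0)
print(bot.read_joint_positions(),bot.read_tool_rot(),bot.read_clock())
E
```

```text
False [0.6045201  0.1038358  0.13163996] [-0.47988876  0.17435356  0.48946936]
12.698963416899613 69.67551112174988 [-2.08652659 -3.47020604  5.84272554] [-0.57822798  0.28398016  0.10267024] [ 0.02099817 -0.00447546 -0.02388627]
[ 0.04941943  0.52015975 -0.15802751  0.89394928 -0.00119395  0.14379621] [-6.09401524e-04  4.71704629e-02  9.98886451e-01 -6.58827634e-04] 21.1333
```

```bash
python3 - <<'E'
from h import *
j=np.array(bot.read_joint_positions()); 
for i in range(1,13):
    j2=j.copy(); j2[5]+=1.178*i/12
    bot.goto_joints(list(j2)); bot.wait(.1)
    print(i,np.round(bot.read_joint_positions()[5]-j[5],4),np.round(bot.read_moment(),3),np.round(bot.read_ft_force(),1),np.round(bot.read_position(),4),round(bot.read_clock(),2))
bot.wait(.3)
print(np.round(bot.read_joint_positions()[5]-j[5],4),np.round(bot.read_moment(),3),bot.read_gripper_width()*85,bot.read_finger_force())
im,K,W=shot("top","pics/t9.png"); shot("wrist","pics/w9.png"); shot("scene","pics/s9.png")
cv2.imwrite("pics/c9.png",np.hstack([cv2.resize(cv2.imread("pics/t9.png")[170:280,215:345],(400,340)),cv2.resize(cv2.imread("pics/w9.png")[40:380],(400,340)[:2])]))
for k,z in (("yellow",.082),("blue",.128)):
    for c,s in blobs(im,*COL[k],3):
        if 200<c[0]<350: print(k,c,s,to_world(c,z,K,W).round(4))
E
```

```text
1 0.0962 [-0.383  0.196  0.13 ] [-1.  -2.   3.3] [0.6043 0.1031 0.1318] 21.48
2 0.1939 [-0.596  0.281 -0.013] [-1.2 -4.3  2.7] [0.6043 0.1029 0.1318] 21.83
3 0.2909 [-0.876  0.342 -0.053] [-1.8 -4.6  4.2] [0.6043 0.1028 0.1318] 22.18
4 0.389 [-0.861  0.402 -0.078] [-1.7 -5.2  3.3] [0.6042 0.1026 0.1318] 22.53
5 0.4869 [-0.97   0.432  0.081] [-2.3 -6.4  3.1] [0.6041 0.1025 0.1318] 22.88
6 0.5852 [-1.084  0.444 -0.029] [-2.9 -5.6  2.8] [0.604  0.1024 0.1318] 23.23
7 0.6835 [-0.995  0.453 -0.06 ] [-3.9 -6.3  4.7] [0.6039 0.1023 0.1318] 23.58
8 0.7817 [-1.073  0.54  -0.042] [-3.5 -6.2  4.7] [0.6038 0.1022 0.1318] 23.93
9 0.8795 [-1.149  0.577  0.061] [-4.1 -7.6  4.9] [0.6037 0.1021 0.1318] 24.28
10 0.9778 [-1.241  0.611  0.056] [-4.2 -7.3  5.4] [0.6036 0.102  0.1318] 24.63
11 1.0762 [-1.22   0.758 -0.049] [-4.7 -7.7  6. ] [0.6034 0.102  0.1318] 24.98
12 1.1743 [-1.244  0.765  0.031] [-5.1 -7.7  4.7] [0.6033 0.1019 0.1318] 25.33
1.1743 [-1.229  0.771 -0.014] 12.801964942294376 69.77739214897156
blue [314.0, 205.5] [314, 204, 1, 4, 4] [0.654  0.0544 0.128 ]
```

View pics/c9.png

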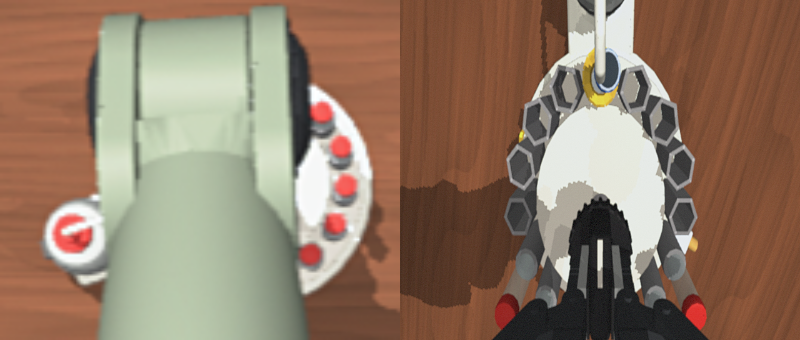

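The tube has reached the spout: in the wrist crop the pocket is at (600,85) with the spout directly above it. The tool turned 1.174 rad and the leftover moment is about zero. I check the final alignment in numbers before handing in.

```bash
python3 - <<'E'
from h import *
im=cv2.imread("pics/w9.png")[:,:,::-1].copy()
q=bot.read_tool_rot();p=np.array(bot.read_position());print("yaw",2*np.arctan2(q[2],q[1])%(2*np.pi)-np.pi)
T=np.eye(4);T[:3,:3]=R.from_quat(q,scalar_first=True).as_matrix();T[:3,3]=p;W=T@bot.calibration("wrist")["hand_eye"];K=bot.calibration("wrist")["mtx"]
for k in ("yellow","blue"): print(k,[b for b in blobs(im,*COL[k],15)])
for a in (-.094-1.178,):
    r=-np.array([np.cos(a),np.sin(a)])
    P=np.array([.604,.1038])+.08*r
    for z in (.082,.128,.132,.144): print(z,to_px([*P,z],K,W))
E
```

```text
yaw -1.2695133675196146
yellow [([310.8, 124.5], [292, 88, 57, 59, 998]), ([193.6, 175.6], [190, 171, 9, 11, 65])]
blue [([332.0, 107.0], [329, 93, 9, 30, 90]), ([344.3, 103.0], [341, 98, 7, 9, 20]), ([324.3, 124.8], [310, 109, 40, 24, 88]), ([340.1, 121.1], [337, 116, 7, 10, 15]), ([329.1, 124.4], [324, 122, 10, 5, 18])]
0.082 [320.175053   117.21023096]
0.128 [319.73035885 116.02229991]
0.132 [319.67799894 115.88242858]
0.144 [319.50146997 115.41085898]
```

```bash
python3 - <<'E'
from h import *
im=cv2.imread("pics/w9.png")[:,:,::-1].copy()
h=cv2.cvtColor(im,cv2.COLOR_RGB2HSV)
def ch(p):
    H,S,V=p.astype(int)
    if 22<=H<=33 and S>120: return 'Y'
    if 95<=H<=125 and S>110: return 'B'
    if V<70: return '#'
    if S<45 and V>190: return '.'
    if S<60: return '-'
    return 'o'
for v in range(76,154,2): print(v,''.join(ch(h[v,u]) for u in range(280,365)))
s=cv2.imread("pics/s9.png")[:,:,::-1].copy()
c=bot.calibration("scene");K=c["mtx"];W=np.linalg.inv(c["extrinsics"])
a=-.094-1.178;P=np.array([.604,.1038])-.08*np.array([np.cos(a),np.sin(a)])
print("scene band exp",to_px([*P,.126],K,W),to_px([*P,.082],K,W))
for k in("blue","yellow"):print(k,[b for b in blobs(s,*COL[k],3) if 300<b[0][0]<400 and 180<b[0][1]<300])
P0=np.array([.604,.1038])-.08*np.array([np.cos(-.094),np.sin(-.094)])
s8=cv2.imread("pics/s8.png")[:,:,::-1].copy()
print("s8 exp",to_px([*P0,.126],K,W),[b for b in blobs(s8,*COL["blue"],3) if 300<b[0][0]<400 and 180<b[0][1]<300])
E
```

```text
76 ...............................---..............-....................................
78 ...............................---...................................................
80 ...............................---..............-....................................
82 ...............................---..............-....................................
84 ...............................---..............-....................................
86 ...............................---..............-....................................
88 .............................oYo--..............----.................................
90 ..........................-YYYYo--..............-.........---........................
92 .......................oYYYYYYYo--..............------------.........................
94 ....................-YYYYYYYYYYo--..............---o-o-o-##---...--..................
96 ..................-ooYYYYYYYYYYo---.............--ooo-o-o--------..o-................
98 .................-YYYYYYYYYYYYYo---.............--oo-o--o----o-oo--..................
100 ................-YYYYYYYYYYY
[... 1939 characters left out ...]
#-------
144 ---##---------------------.-ooYYYYYYYYYYYYYYYYYYYYYYoo-----------------------##------
146 -###------------.--------------oooYYYooooooYoYoo.o.................------------##----
148 #---------..........----.......-----..................................----------##---
150 -----...................................................................--------.----
152 .........................................................................---..-------
scene band exp [350.51412839 222.03274605] [350.02776298 238.12768637]
blue []
yellow [([354.7, 238.3], [354, 238, 2, 2, 3])]
s8 exp [314.77488186 229.58742861] [([359.2, 191.2], [356, 188, 7, 7, 18]), ([314.6, 231.2], [312, 230, 6, 4, 17])]
```

```bash
python3 -c "
from cell import bot
print(bot.close_job(), bot.read_clock())"
```

```text
the job is handed in; nothing more can be done
the job is handed in; nothing more can be done
```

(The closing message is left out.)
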